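# Slide the pill box between mortar and cup to the cabinet

## Robot

A 6-joint arm with a two-finger parallel gripper is mounted at the origin on the work surface. World frame = base frame: x ahead of the robot, y to its left, z up, the work surface at z = 0. Lengths are in m, angles in rad, forces in N, time in s.
With the tool pointing down it reaches from about 0.4 to 0.925 m from the base axis. Payload 3.4 kg.
Tool frame: the origin (TCP) lies on the front face of the gripper's body, between the roots of the fingers; the fingertips stand r.tcp_to_tips ahead of it and the grasp point (between the pads) lies 54 mm ahead of it (r.tcp_to_tips is the distance from the TCP to the fingertips, in m); y points along the fingers, z is the direction in which the jaws open and shut, and the axes are right-handed (so a half turn about y gives the same grasp; the last joint's range is limited). The gripper opens to 85 mm and grips with 20 to 120 N. Pads are 22 mm wide; open, the fingers measure 114 mm over their backs; the gripper's body (76 mm by 85 mm) begins 54 mm behind the grasp point. The pads swing forward as they close: fully open they stand 13 mm farther back than shut.
Start: joints at [1.125, 0.307, 1.506, -0, 1.328, -0.073], TCP at [0.209, 0.536, 0.304] pointing down, gripper open.
Joint ranges: [-3.12, 3.12], [-1.05, 2.28], [0.14, 2.33], [-1.42, 4.57], [0.1, 2.73], [-2.68, 2.68]. Speed limits (rad/s): [2.57, 2.57, 3.14, 3.14, 3.14, 3.14].

## Interface

Orientations are given as a rotation vector (axis times angle).
In Python, from bench import get_obs, eyes, order, r gives the robot as it stands.
- The arm moves only by the shell command python3 -m handwheel 'ROWS'. ROWS is JSON, a list of rows, each an object with "jaw": the gripper's target within -1 to 1 (fully open at 1, half-way at 0, shut at -1); "delta_pos": the shift along the tool's x, y, z in cm, a list of three; "rot": the turn, a rotation vector about the tool's x, y, z in rad, a list of three. In form: [{"jaw": jaw, "delta_pos": [tx, ty, tz], "rot": [wx, wy, wz]}, ...]. A call has 1 to 12 rows; each row is the pose to reach, as a shift and turn from the pose commanded when the call began, along the tool's axes at that moment; what a row does not reach only later rows make up. A row lasts 1/12 s, in which the tool goes at most 41.7 mm and 7.16 degrees, less where a joint would pass 70% of its speed; a pose out of reach is approached as far as the arm can. A call with a gripper value outside its range is refused whole. The fingers move at their own pace and stop on an object; the grip force is fixed at half the most. Time passes only in rows, so rows that repeat a pose let the fingers close. It gives the time, the measured TCP pose, the force and the opening at its end, in the units of the state.
- get_obs(): the state, without advancing time (a new reading comes with each control period).
- eyes.read_camera(name): name is "side" or "top"; returns the picture (400x640x3 uint8, red, green, blue); there is no depth.
- eyes.camera_params(name): a dict with "fovy" (degrees; the focal length in pixels is half the picture's height over the tangent of half this angle, whatever the lens; pixels are square), "cx", "cy" (the principal point, pixels), "xyz" and "rotation" of the camera in the world. Camera axes: x right, y down, z forward; pixel columns grow to the right and rows downward; lengths in m; the calibration is good to about 2 mm. A picture is of the moment at which its call begins. camera_params takes no time and is no camera call.
- order.sign_off(): hands the job in, once; it reports no verdict.
The state is a dict: "time": time; "qpos": joint angles; "dq": joint speeds; "joint_efforts": joint torques, N m; "tool_pos": TCP position; "ee_rot": TCP orientation; "wrist_force": force on the tool from outside, world axes, zero at the start; "torque": the same for the moment, N m; "opening": opening from 0.0 (shut) to 1.0 (fully open).
Only numpy, scipy, OpenCV 4.12 (cv2) and the standard library are available. Lean on these libraries where they do the work, as an engineer would, in place of code of your own. Each camera call takes 0.05 s, during which the arm holds its last target. There are 200 camera calls.

## Task

Push the white four-lid pill box along the oak board, end first, through the narrow gap between the mortar and the steel cup, and on until its leading end rests flat against the wooden plinth at the foot of the cabinet. Push only: keep it flat on the board, never lift or carry it, and leave the bottles and the other loose things alone.

Things in the scene. Friction and masses are not known exactly. Their poses are not given: they have to be found in the camera images.
- pillbox: Day pill box: flat white plastic box, four grey lids across its top, 70 mm long (its x), 46 wide (its y), 24 tall (26 over the lid tabs), edges rounded 3 mm, both ends alike, 80 to 170 g, slides freely on the board. Origin: centre of its underside. Starts before the gap between mortar and cup, on the side away from the cabinet, off line and up to 40 degrees askew.
- board: Oak board, fixed, 580 (x) by 960 (y) mm, 18 thick: its flat top, on which all of this stands, is at z = 0.018. Origin: centre of its underside.
- mortar: White ceramic mortar, straight-sided, round, 84 mm across, 40 tall, fixed to the board. Origin: centre of its underside. Mortar and steel cup stand side by side, axes 124 mm apart, leaving a gap of 52 mm; either may be nearer the robot. The way through the gap is square to the line joining their axes, from the robot's right to its left.
- cup: Steel cup, straight-sided, round, 60 mm across, 40 tall, fixed to the board. Origin: centre of its underside.
- cabinet: Small white cabinet, door shut, 210 wide (y), 158 tall, fixed on the board at the left beyond the gap, facing it within 5 degrees. Origin: centre of its underside; its front faces its -x. A wooden plinth, 200 wide, 30 tall, runs along the foot of its front: flat face 72 mm before the origin, the knob above no farther out. That face is 95 to 145 mm beyond the line joining mortar and cup axes.
- bottle0: Amber pill bottle with white cap, 34 across, 62 tall, on the lazy susan. Origin at the centre of its underside. Bystander, loose: leave it alone.
- bottle1: Amber pill bottle with white cap, 34 across, 55 tall, on the lazy susan. Origin at the centre of its underside. Bystander, loose: leave it alone.
- bottle2: Amber pill bottle with white cap, 34 across, 62 tall, on the lazy susan. Origin at the centre of its underside. Bystander, loose: leave it alone.
- bottle3: Amber pill bottle with a narrower neck, 34 across, 70 tall, on the lazy susan. Origin at the centre of its underside. Bystander, loose: leave it alone.
- jar: Single small amber pill jar with white cap, 36 across, 46 tall, standing on the board close to the cabinet front, to one side of the way to it. Origin at the centre of its underside. Bystander, loose: leave it alone.
- pestle: White ceramic pestle lying on the board, 114 long along its x, up to 33 thick. Origin at the centre of its underside. Bystander, loose: leave it alone.
- cutter: Pill cutter, 85 x 34 mm, 26 tall, white base with a clear top, lying on the board (not the pill box: longer, narrower, with a stepped top). Origin at the centre of its underside. Bystander, loose: leave it alone.
- spoon: Steel dosing spoon, 140 long along its x, lying on the board. Origin at the centre of its underside. Bystander, loose: leave it alone.
Not all that is in view belongs to the job. What is shaped like the pillbox but red is not meant.

How it is judged:
By the outcome, as a careful person would: the job done as asked, in the order asked, and still so for the second after the job is handed in, with the robot touching nothing.
It also fails if it takes over 64 s, if anything falls off the work surface, if the arm or the gripper's body presses on something with over 40 N, if the wrist force passes 120 N, or if a joint passes its speed limit or range.

## Working session

There is one attempt and no reset: what is moved stays moved. The work goes in short steps, Python scripts to look and compute and a shell command to move; the robot and the scene stay as the last step left them, time stands still between calls to the robot, and variables do not carry over. Pictures are saved under pics/ and viewed, about 8 in all and at most 12, crops included, and the job is handed in when it is done.

```bash
mkdir -p pics; ls; python3 - <<'E'
from bench import get_obs, eyes, order, r
import cv2
print(get_obs(), r.tcp_to_tips)
for n in("top","side"):
    cv2.imwrite(f"pics/{n}0.png",eyes.read_camera(n)[:,:,::-1]); print(n,eyes.camera_params(n))
E
```

```text
pics
{'time': 0.0, 'qpos': array([ 1.12548950e+00,  3.07559288e-01,  1.50767499e+00, -1.38609301e-06,
        1.32841955e+00, -7.35234466e-02]), 'dq': array([-1.22712074e-03, -9.89299718e-04, -8.72254729e-04,  7.72374736e-04,
        1.40382234e-06, -9.52176099e-04]), 'joint_efforts': array([-6.52641938e-04, -4.57565868e+01, -2.51922762e+01, -1.45515555e-04,
        1.32096017e-02,  1.81887401e-05]), 'tool_pos': array([0.20867942, 0.53519776, 0.30298815]), 'ee_rot': array([-1.55304037,  0.29218956, -0.29135693]), 'wrist_force': array([ 0.40684764, -0.75056888, -0.62604331]), 'torque': array([-0.06833862,  0.03986139,  0.00828129]), 'opening': 1.0028133452857964} 0.0726
top {'fovy': 52.72026226197569, 'cx': 322.9752371526088, 'cy': 196.404415867165, 'xyz': array([ 0.34146327, -0.10939564,  1.36179738]), 'rotation': array([-2.15342984,  2.14009725, -0.11119302])}
side {'fovy': 44.161040769148855, 'cx': 323.84246567273317, 'cy': 198.06134487261994, 'xyz': array([-0.05352426, -0.66273181,  1.06828163]), 'rotation': array([-2.32232551,  0.95091169, -0.32881249])}
```

View pics/top0.png

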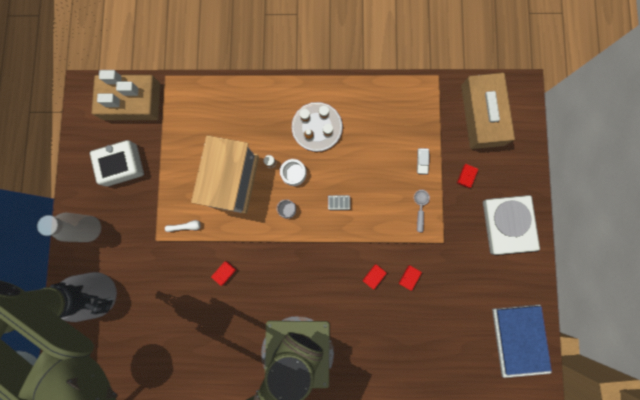

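View pics/side0.png

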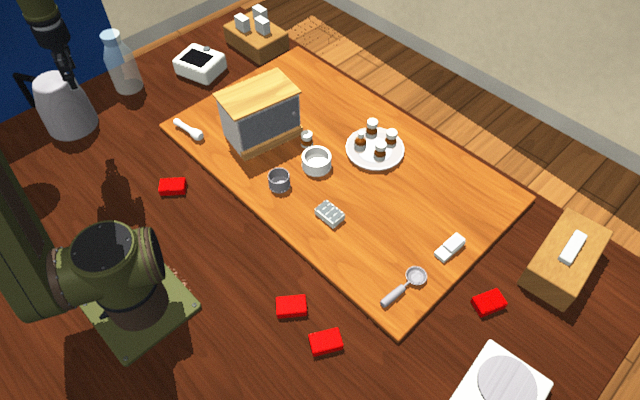

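Top view: the pill box is at px (339,203), mortar (293,173), cup (288,209), the cabinet front edge near x≈250 and the jar at (269,160). In the side view the box is at (330,213). Next I'll zoom in on both.

```bash
cat > h.py <<'E'
import numpy as np, cv2
from scipy.spatial.transform import Rotation as R
from bench import get_obs, eyes, order, r
def cam(n):
    p=eyes.camera_params(n); return p, R.from_rotvec(p["rotation"]).as_matrix(), 200/np.tan(np.radians(p["fovy"]/2))
def cast(n,uv,z):
    p,M,f=cam(n); uv=np.atleast_2d(uv).astype(float)
    d=np.c_[(uv[:,0]-p["cx"])/f,(uv[:,1]-p["cy"])/f,np.ones(len(uv))]@M.T
    return p["xyz"]+d*((z-p["xyz"][2])/d[:,2])[:,None]
def proj(n,X):
    p,M,f=cam(n); c=(np.atleast_2d(X)-p["xyz"])@M
    return np.c_[p["cx"]+f*c[:,0]/c[:,2],p["cy"]+f*c[:,1]/c[:,2]]
def crop(n,img,x0,y0,x1,y1,k,out):
    c=cv2.resize(img[y0:y1,x0:x1],None,fx=k,fy=k,interpolation=cv2.INTER_CUBIC); cv2.imwrite(out,c[:,:,::-1])
E
python3 - <<'E'
from h import *
a=cv2.imread("pics/top0.png")[:,:,::-1];b=cv2.imread("pics/side0.png")[:,:,::-1]
A=cv2.resize(a[130:225,235:360],(750,570),interpolation=cv2.INTER_CUBIC);
cv2.imwrite("pics/topc.png",A[:,:,::-1])
B=cv2.resize(b[115:235,220:360],(700,600),interpolation=cv2.INTER_CUBIC);cv2.imwrite("pics/sidec.png",B[:,:,::-1])
E
```

```text
(no output)
```

View pics/topc.png

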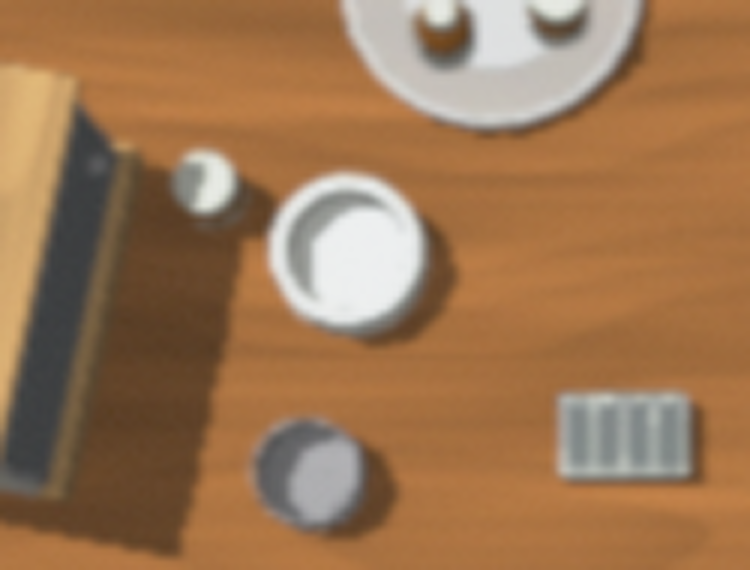

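View pics/sidec.png

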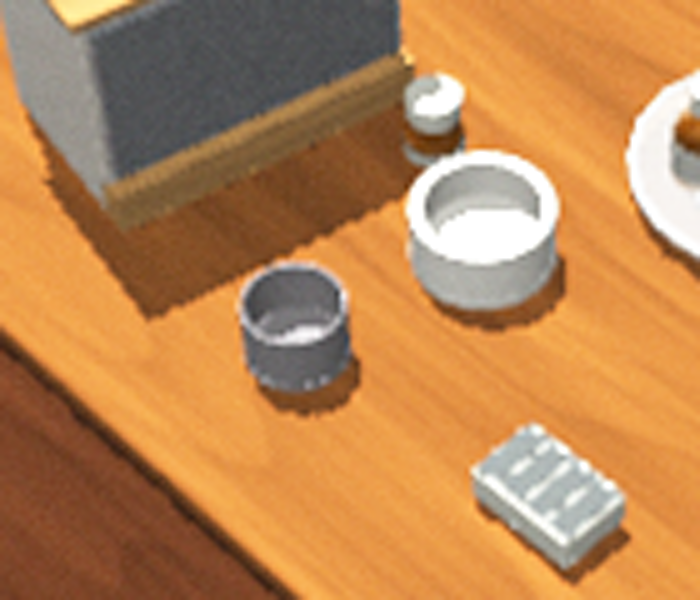

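```bash
cat >> h.py <<'E'
def tp(U,V): return [235+(U+.5)/6-.5,130+(V+.5)/6-.5]
def sp(U,V): return [220+(U+.5)/5-.5,115+(V+.5)/5-.5]
def boxrect(n,img,roi,z=.042,thr=90):
    x0,y0,x1,y1=roi; k=4
    c=cv2.resize(img[y0:y1,x0:x1],None,fx=k,fy=k,interpolation=cv2.INTER_CUBIC)
    m=(cv2.cvtColor(c,cv2.COLOR_RGB2HSV)[:,:,1]<thr).astype(np.uint8)
    cs,_=cv2.findContours(m,cv2.RETR_EXTERNAL,cv2.CHAIN_APPROX_NONE); q=max(cs,key=cv2.contourArea)[:,0]
    w=cast(n,np.c_[x0+(q[:,0]+.5)/k-.5,y0+(q[:,1]+.5)/k-.5],z)
    return cv2.minAreaRect((w[:,:2]*1000).astype(np.float32)), w
E
python3 - <<'E'
from h import *
f=lambda a:np.round(a*1000,1).tolist()
print("mortar",f(cast("top",tp(347.5,251),.058)),"side",f(cast("side",sp(483,205),.058)))
print("cup",f(cast("top",tp(308,472),.058)),"side",f(cast("side",sp(294,305),.058)))
print("plinth",f(cast("top",[tp(135,150),tp(65,498)],.048)),"side top edge",f(cast("side",[sp(411,68),sp(127,208)],.048)),"bot",f(cast("side",[sp(411,86),sp(127,229)],.018)))
print("jar",f(cast("top",tp(208,180),.064)),f(cast("side",sp(438,95),.064)))
print("box corners",f(cast("top",[tp(558,392),tp(693,395),tp(690,480),tp(558,478)],.042)))
print("side",f(cast("side",[sp(532,424),sp(625,495),sp(565,550),sp(473,475)],.042)))
for n,roi in(("top",(322,190,356,218)),("side",(310,195,348,232))):
    img=cv2.imread(f"pics/{n}0.png")[:,:,::-1]
    print(n,boxrect(n,img,roi)[0])
E
```

```text
mortar [[587.5, 20.1, 58.0]] side [[590.4, 19.4, 58.0]]
cup [[465.8, 39.5, 58.0]] side [[466.9, 38.1, 58.0]]
plinth [[646.0, 140.5, 48.0], [451.7, 173.5, 48.0]] side top edge [[642.9, 134.9, 48.0], [452.5, 164.7, 48.0]] bot [[652.8, 147.1, 18.0], [457.0, 176.2, 18.0]]
jar [[625.6, 96.8, 64.0]] [[627.9, 95.3, 64.0]]
box corners [[512.2, -95.5, 42.0], [510.9, -169.6, 42.0], [464.1, -167.9, 42.0], [464.8, -95.8, 42.0]]
side [[510.0, -100.7, 42.0], [511.6, -167.2, 42.0], [465.1, -169.8, 42.0], [464.7, -103.0, 42.0]]
top ((488.55938720703125, -132.329345703125), (49.629478454589844, 74.78871154785156), 0.3196660876274109)
side ((484.1837158203125, -138.43997192382812), (57.728675842285156, 80.09424591064453), 1.0400065183639526)
```

Both views agree to about 3 mm:
- **Mortar:** (588,20) mm.
- **Cup:** (466,39) mm, so the axis spacing measures 123.7 mm.
- **Way through the gap:** centre (522,30), heading about 9° from +y towards +x. The plinth lies about 128 mm beyond.
- **Pill box:** centre about (488,-133), heading about 0°.

I'll push with nearly shut fingers side by side on its trailing end.

```bash
cat >> h.py <<'E'
def goto(x,y,z,head):
    """target TCP (m), heading deg from +y toward +x; prints tool-frame delta (cm) and rot"""
    o=get_obs(); M=R.from_rotvec(o["ee_rot"]).as_matrix(); h=np.radians(head)
    best=None
    for s in(1,-1):
        Y=np.array([0,0,-1.]);Z=s*np.array([np.cos(h),-np.sin(h),0]);T=np.c_[np.cross(Y,Z),Y,Z]
        w=R.from_matrix(M.T@T).as_rotvec()
        if best is None or np.linalg.norm(w)<np.linalg.norm(best[1]): best=(T,w)
    print("delta cm",np.round(M.T@(np.array([x,y,z])-o["tool_pos"])*100,2),"rot",np.round(best[1],3))
E
python3 - <<'E'
from h import *
o=get_obs();print(np.round(R.from_rotvec(o["ee_rot"]).as_matrix(),3))
goto(.45,.15,.3,0);goto(.488,-.205,.25,0)
E
```

```text
[[ 0.932 -0.001  0.363]
 [-0.363 -0.002  0.932]
 [-0.    -1.    -0.002]]
delta cm [ 36.48   0.35 -27.13] rot [2.000e-03 1.199e+00 1.000e-03]
delta cm [ 52.92   5.41 -58.81] rot [2.000e-03 1.199e+00 1.000e-03]
```

```bash
python3 -m handwheel '[{"jaw":-0.75,"delta_pos":[18,0,-13],"rot":[0,0.4,0]},{"jaw":-0.75,"delta_pos":[36.5,0.3,-27],"rot":[0,1.2,0]},{"jaw":-0.75,"delta_pos":[36.5,0.3,-27],"rot":[0,1.2,0]},{"jaw":-0.75,"delta_pos":[36.5,0.3,-27],"rot":[0,1.2,0]},{"jaw":-0.75,"delta_pos":[36.5,0.3,-27],"rot":[0,1.2,0]},{"jaw":-0.75,"delta_pos":[36.5,0.3,-27],"rot":[0,1.2,0]},{"jaw":-0.75,"delta_pos":[36.5,0.3,-27],"rot":[0,1.2,0]},{"jaw":-0.75,"delta_pos":[36.5,0.3,-27],"rot":[0,1.2,0]},{"jaw":-0.75,"delta_pos":[36.5,0.3,-27],"rot":[0,1.2,0]},{"jaw":-0.75,"delta_pos":[36.5,0.3,-27],"rot":[0,1.2,0]},{"jaw":-0.75,"delta_pos":[36.5,0.3,-27],"rot":[0,1.2,0]},{"jaw":-0.75,"delta_pos":[36.5,0.3,-27],"rot":[0,1.2,0]}]'; python3 -c "
from h import *
print(get_obs()['qpos']); goto(.488,-.205,.2,0)"
```

```text
time: 1.1
tool_pos: [0.4544, 0.1463, 0.3008]
ee_rot: [-1.206, 1.211, -1.218]
wrist_force: [0.4, -0.0, -0.1]
opening: 0.124
[ 0.22539877  0.1722536   1.70492735 -0.00391306  1.26271954  0.23362212]
delta cm [35.08 10.2   3.58] rot [-0.002 -0.007  0.003]
```

```bash
python3 -m handwheel '[{"jaw":-0.75,"delta_pos":[17,3,1.8],"rot":[0,0,0]},{"jaw":-0.75,"delta_pos":[25,3,2.5],"rot":[0,0,0]},{"jaw":-0.75,"delta_pos":[35,3,3.6],"rot":[0,0,0]},{"jaw":-0.75,"delta_pos":[35,3,3.6],"rot":[0,0,0]},{"jaw":-0.75,"delta_pos":[35,3,3.6],"rot":[0,0,0]},{"jaw":-0.75,"delta_pos":[35,10,3.6],"rot":[0,0,0]},{"jaw":-0.75,"delta_pos":[35,10,3.6],"rot":[0,0,0]},{"jaw":-0.75,"delta_pos":[35,10,3.6],"rot":[0,0,0]},{"jaw":-0.75,"delta_pos":[35,10,3.6],"rot":[0,0,0]},{"jaw":-0.75,"delta_pos":[35,10,3.6],"rot":[0,0,0]},{"jaw":-0.75,"delta_pos":[35,10,3.6],"rot":[0,0,0]},{"jaw":-0.75,"delta_pos":[35,10,3.6],"rot":[0,0,0]}]'; python3 -c "
from h import *
print(get_obs()['qpos']); goto(.488,-.205,.107,0)"
```

```text
time: 2.1
tool_pos: [0.4861, -0.1979, 0.2005]
ee_rot: [-1.208, 1.212, -1.209]
wrist_force: [0.4, 0.4, 0.3]
opening: 0.125
[-4.67406078e-01  3.42063054e-01  1.75002444e+00  6.68309594e-04
  1.05145966e+00 -4.65953554e-01]
delta cm [0.72 9.35 0.2 ] rot [ 0.001 -0.002 -0.001]
```

```bash
python3 -m handwheel '[{"jaw":-0.75,"delta_pos":[0.5,3,0],"rot":[0,0,0]},{"jaw":-0.75,"delta_pos":[0.5,6,0],"rot":[0,0,0]},{"jaw":-0.75,"delta_pos":[0.5,8,0],"rot":[0,0,0]},{"jaw":-0.75,"delta_pos":[0.5,9.3,0],"rot":[0,0,0]},{"jaw":-0.75,"delta_pos":[0.5,9.3,0],"rot":[0,0,0]},{"jaw":-0.75,"delta_pos":[0.5,9.3,0],"rot":[0,0,0]}]'; python3 - <<'E'
from h import *
goto(.488,-.205,.098,0)
s=eyes.read_camera("side"); crop("side",s,250,140,400,260,5,"pics/s1.png")
E
```

```text
time: 2.6
tool_pos: [0.4866, -0.2019, 0.1083]
ee_rot: [-1.21, 1.209, -1.208]
wrist_force: [-0.4, -0.5, -0.0]
opening: 0.124
delta cm [0.31 1.03 0.14] rot [ 0.001  0.001 -0.001]
```

View pics/s1.png

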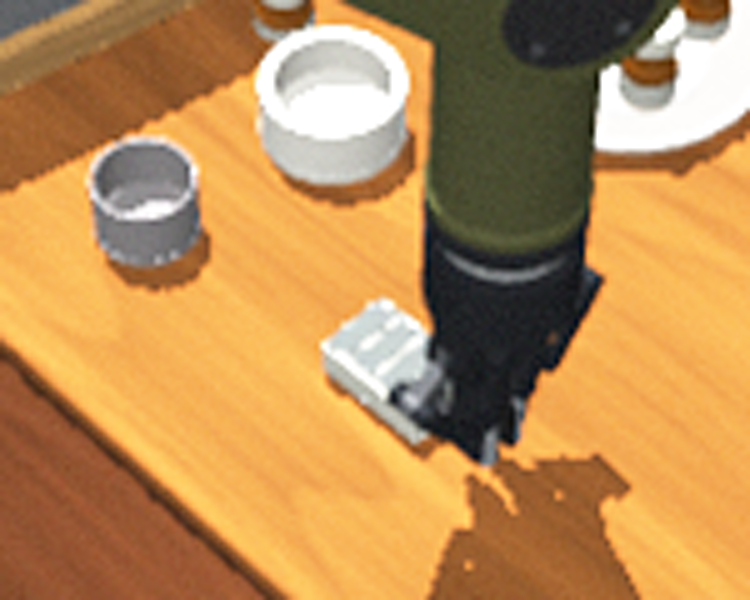

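Tips stand about 1 cm above the board, behind the trailing end, and the box is undisturbed. I'll first square it up. With the gripper turned to the way's heading, a finger's flat back pushes the near long side towards +x. That turns the box flush to about 9° and shifts it onto the line.

```bash
python3 -c "
from h import *
goto(.430,-.120,.102,8.9)"; python3 -m handwheel '[{"jaw":-0.75,"delta_pos":[0,0,-3],"rot":[0,0,0]},{"jaw":-0.75,"delta_pos":[0,0,-5.7],"rot":[0,0,0]},{"jaw":-0.75,"delta_pos":[0,0,-5.7],"rot":[0,0,0]},{"jaw":-0.75,"delta_pos":[-1,0.3,-5.7],"rot":[0,0.08,0]},{"jaw":-0.75,"delta_pos":[-3,0.6,-5.7],"rot":[0,0.155,0]},{"jaw":-0.75,"delta_pos":[-6,0.6,-5.7],"rot":[0,0.155,0]},{"jaw":-0.75,"delta_pos":[-8.2,0.6,-5.7],"rot":[0,0.155,0]},{"jaw":-0.75,"delta_pos":[-8.2,0.6,-5.7],"rot":[0,0.155,0]},{"jaw":-0.75,"delta_pos":[-8.2,0.6,-5.7],"rot":[0,0.155,0]}]'; python3 -c "
from h import *
goto(.4545,-.1234,.102,8.9)"
```

```text
delta cm [-8.25  0.69 -5.71] rot [-0.001  0.156  0.   ]
time: 3.4
tool_pos: [0.4306, -0.1206, 0.1033]
ee_rot: [-1.131, 1.318, -1.323]
wrist_force: [1.5, -0.2, 0.4]
opening: 0.124
delta cm [-0.08  0.14  2.41] rot [-0.003  0.002  0.001]
```

```bash
python3 -m handwheel '[{"jaw":-0.75,"delta_pos":[0,0.1,0.4],"rot":[0,0,0]},{"jaw":-0.75,"delta_pos":[0,0.1,0.8],"rot":[0,0,0]},{"jaw":-0.75,"delta_pos":[0,0.1,1.1],"rot":[0,0,0]},{"jaw":-0.75,"delta_pos":[0,0.1,1.4],"rot":[0,0,0]},{"jaw":-0.75,"delta_pos":[0,0.1,1.6],"rot":[0,0,0]},{"jaw":-0.75,"delta_pos":[0,0.1,1.8],"rot":[0,0,0]},{"jaw":-0.75,"delta_pos":[0,0.1,2.0],"rot":[0,0,0]},{"jaw":-0.75,"delta_pos":[0,0.1,2.0],"rot":[0,0,0]},{"jaw":-0.75,"delta_pos":[0,0.1,2.0],"rot":[0,0,0]}]'; python3 - <<'E'
from h import *
t=eyes.read_camera("top");s=eyes.read_camera("side")
A=cv2.resize(t[150:240,270:370],(500,450),interpolation=cv2.INTER_CUBIC);B=cv2.resize(s[165:255,280:340],(300,450),interpolation=cv2.INTER_CUBIC)
cv2.imwrite("pics/p2.png",np.hstack([A,B])[:,:,::-1])
E
```

```text
time: 4.15
tool_pos: [0.4493, -0.1246, 0.1008]
ee_rot: [-1.131, 1.323, -1.323]
wrist_force: [-0.3, -0.2, -0.5]
opening: 0.126
```

View pics/p2.png

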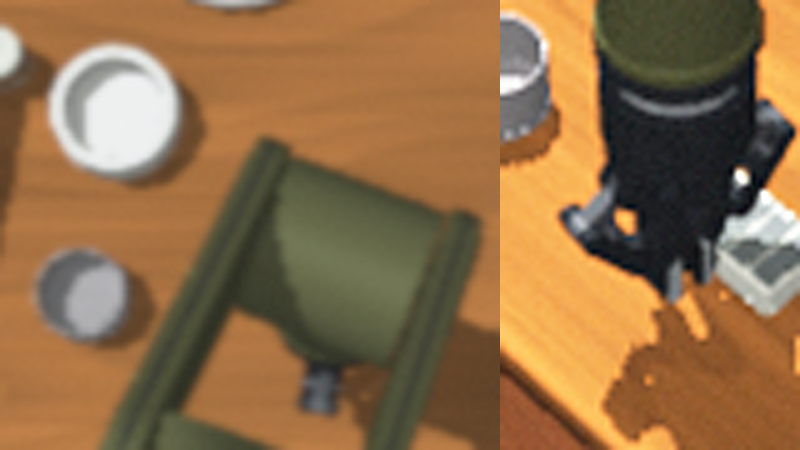

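Side crop: the finger back, px (715,270) in the crop, has just met or is about to meet the box's near side. The knuckles are well above cup height. I'll push a further 5 mm as computed, then back off and measure.

```bash
python3 -m handwheel '[{"jaw":-0.75,"delta_pos":[0,0,0.2],"rot":[0,0,0]},{"jaw":-0.75,"delta_pos":[0,0,0.4],"rot":[0,0,0]},{"jaw":-0.75,"delta_pos":[0,0,0.5],"rot":[0,0,0]},{"jaw":-0.75,"delta_pos":[0,0,0.5],"rot":[0,0,0]},{"jaw":-0.75,"delta_pos":[0,0,-1],"rot":[0,0,0]},{"jaw":-0.75,"delta_pos":[0,0,-2.3],"rot":[0,0,0]},{"jaw":-0.75,"delta_pos":[4,-1,-2.5],"rot":[0,0,0]},{"jaw":-0.75,"delta_pos":[8,-1,-2.5],"rot":[0,0,0]},{"jaw":-0.75,"delta_pos":[12,-1,-2.5],"rot":[0,0,0]},{"jaw":-0.75,"delta_pos":[15,-1,-2],"rot":[0,0,0]},{"jaw":-0.75,"delta_pos":[15,-1,-2],"rot":[0,0,0]},{"jaw":-0.75,"delta_pos":[15,-1,-2],"rot":[0,0,0]}]'; python3 - <<'E'
from h import *
t=eyes.read_camera("top");s=eyes.read_camera("side")
cv2.imwrite("pics/t3.png",t[:,:,::-1])
print(boxrect("top",t,(322,190,356,218))[0]);print(boxrect("side",s,(310,195,348,232))[0])
A=cv2.resize(t[150:240,260:370],(440,360),interpolation=cv2.INTER_CUBIC);B=cv2.resize(s[150:240,260:350],(360,360),interpolation=cv2.INTER_CUBIC)
cv2.imwrite("pics/p3.png",np.hstack([A,B])[:,:,::-1])
E
```

```text
time: 5.25
tool_pos: [0.4068, -0.2718, 0.1111]
ee_rot: [-1.129, 1.324, -1.327]
wrist_force: [-0.6, 0.6, -0.4]
opening: 0.121
((495.4430847167969, -133.98788452148438), (74.28253936767578, 50.84953308105469), 86.93016052246094)
((479.2969665527344, -148.6613006591797), (116.42829895019531, 52.60287857055664), 68.24773406982422)
```

View pics/p3.png

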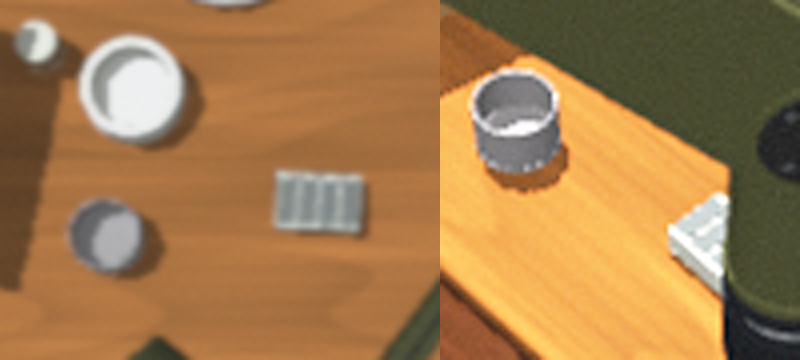

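Top: the box is now centred at (495.4,-134), heading 3.1°, so it lies on the line and is 6° short of its heading. A flush push on the trailing end with the gripper at 8.9° will turn it the rest.

```bash
python3 -c "
from h import *
goto(.486,-.198,.101,8.9)"
```

```text
delta cm [-8.26  0.97  6.81] rot [ 0.001 -0.001 -0.001]
```

```bash
python3 -m handwheel '[{"jaw":-0.75,"delta_pos":[-2,0.5,3.5],"rot":[0,0,0]},{"jaw":-0.75,"delta_pos":[-5,1,6.8],"rot":[0,0,0]},{"jaw":-0.75,"delta_pos":[-8.3,1,6.8],"rot":[0,0,0]},{"jaw":-0.75,"delta_pos":[-8.3,1,6.8],"rot":[0,0,0]},{"jaw":-0.75,"delta_pos":[-8.3,1,6.8],"rot":[0,0,0]}]' && python3 -c "
from h import *
goto(.486,-.198,.101,8.9)"
python3 -m handwheel '[{"jaw":-0.75,"delta_pos":[-0.5,0,0],"rot":[0,0,0]},{"jaw":-0.75,"delta_pos":[-1,0,0],"rot":[0,0,0]},{"jaw":-0.75,"delta_pos":[-1.5,0,0],"rot":[0,0,0]},{"jaw":-0.75,"delta_pos":[-2,0,0],"rot":[0,0,0]},{"jaw":-0.75,"delta_pos":[-2.5,0,0],"rot":[0,0,0]},{"jaw":-0.75,"delta_pos":[-3,0,0],"rot":[0,0,0]},{"jaw":-0.75,"delta_pos":[-3.5,0,0],"rot":[0,0,0]},{"jaw":-0.75,"delta_pos":[-4,0,0],"rot":[0,0,0]},{"jaw":-0.75,"delta_pos":[-4.5,0,0],"rot":[0,0,0]},{"jaw":-0.75,"delta_pos":[-5,0,0],"rot":[0,0,0]},{"jaw":-0.75,"delta_pos":[-5.5,0,0],"rot":[0,0,0]},{"jaw":-0.75,"delta_pos":[-5.5,0,0],"rot":[0,0,0]}]'
python3 - <<'E'
from h import *
t=eyes.read_camera("top");s=eyes.read_camera("side")
cv2.imwrite("pics/t4.png",t[:,:,::-1]);cv2.imwrite("pics/s4.png",s[:,:,::-1])
A=cv2.resize(t[150:240,260:370],(440,360),interpolation=cv2.INTER_CUBIC);B=cv2.resize(s[150:240,260:350],(360,360),interpolation=cv2.INTER_CUBIC)
cv2.imwrite("pics/p4.png",np.hstack([A,B])[:,:,::-1])
E
```

```text
time: 5.77
tool_pos: [0.4861, -0.1945, 0.1005]
ee_rot: [-1.135, 1.321, -1.317]
wrist_force: [0.0, -0.5, -0.1]
opening: 0.125
delta cm [ 0.34 -0.06  0.04] rot [ 0.002  0.005 -0.001]
time: 6.77
tool_pos: [0.495, -0.1428, 0.1009]
ee_rot: [-1.131, 1.323, -1.322]
wrist_force: [-0.1, -0.6, -0.8]
opening: 0.123
```

View pics/p4.png

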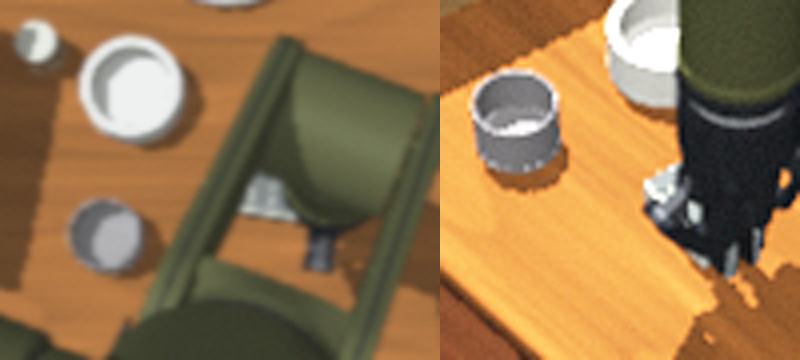

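The box is hidden under the wrist. I'll back off to the earlier viewing place and measure.

```bash
python3 -m handwheel '[{"jaw":-0.75,"delta_pos":[2,0,0],"rot":[0,0,0]},{"jaw":-0.75,"delta_pos":[6,0,0],"rot":[0,0,0]},{"jaw":-0.75,"delta_pos":[10,0,-3],"rot":[0,0,0]},{"jaw":-0.75,"delta_pos":[13,0,-6],"rot":[0,0,0]},{"jaw":-0.75,"delta_pos":[13,0,-6],"rot":[0,0,0]},{"jaw":-0.75,"delta_pos":[13,0,-6],"rot":[0,0,0]},{"jaw":-0.75,"delta_pos":[13,0,-6],"rot":[0,0,0]}]'; cat >> h.py <<'E'
def boxrep(t,roi,thr=90):
    (c,w,a),_=boxrect("top",t,roi,thr=thr); h=90-a if w[0]>w[1] else -a
    d=np.array([.154,.988]);n=np.array([.988,-.154]);q=np.array(c)-[521.6,30.4]
    print("centre",np.round(c,1),"size",np.round(w,1),"heading",round(h,1),"along",round(q@d,1),"lateral",round(q@n,1))
E
python3 - <<'E'
from h import *
t=eyes.read_camera("top");cv2.imwrite("pics/t5.png",t[:,:,::-1])
for th in(80,100): boxrep(t,(311,185,345,215),th)
E
```

```text
time: 7.45
tool_pos: [0.4153, -0.2633, 0.1009]
ee_rot: [-1.129, 1.325, -1.325]
wrist_force: [0.7, 0.1, 0.0]
opening: 0.125
centre [506.  -97.4] size [74.5 50.6] heading 9.0 along -128.7 lateral 4.3
centre [506.2 -97.2] size [76.4 52.1] heading 8.8 along -128.4 lateral 4.4
```

The box is at heading 9°, as wanted, but 4 to 5 mm towards the mortar of the line: its trailing end stuck to the fingers as it turned. I'll push on with the heading held and drift −5 mm laterally over 7 cm.

```bash
python3 -c "
from h import *
goto(.497,-.1565,.101,8.9)"
```

```text
delta cm [-1.178e+01  1.000e-02  6.330e+00] rot [-0.001 -0.002 -0.   ]
```

```bash
python3 -m handwheel '[{"jaw":-0.75,"delta_pos":[-3,0,4],"rot":[0,0,0]},{"jaw":-0.75,"delta_pos":[-6,0,6.3],"rot":[0,0,0]},{"jaw":-0.75,"delta_pos":[-9,0,6.3],"rot":[0,0,0]},{"jaw":-0.75,"delta_pos":[-11.5,0,6.3],"rot":[0,0,0]},{"jaw":-0.75,"delta_pos":[-11.8,0,6.3],"rot":[0,0,0]},{"jaw":-0.75,"delta_pos":[-11.8,0,6.3],"rot":[0,0,0]},{"jaw":-0.75,"delta_pos":[-12.3,0,6.3],"rot":[0,0,0]},{"jaw":-0.75,"delta_pos":[-12.8,0,6.3],"rot":[0,0,0]},{"jaw":-0.75,"delta_pos":[-13.2,0,6.3],"rot":[0,0,0]},{"jaw":-0.75,"delta_pos":[-13.6,0,6.3],"rot":[0,0,0]},{"jaw":-0.75,"delta_pos":[-13.6,0,6.3],"rot":[0,0,0]}]'
python3 -m handwheel '[{"jaw":-0.75,"delta_pos":[-0.6,0,-0.05],"rot":[0,0,0]},{"jaw":-0.75,"delta_pos":[-1.2,0,-0.1],"rot":[0,0,0]},{"jaw":-0.75,"delta_pos":[-1.8,0,-0.15],"rot":[0,0,0]},{"jaw":-0.75,"delta_pos":[-2.4,0,-0.2],"rot":[0,0,0]},{"jaw":-0.75,"delta_pos":[-3,0,-0.25],"rot":[0,0,0]},{"jaw":-0.75,"delta_pos":[-3.6,0,-0.3],"rot":[0,0,0]},{"jaw":-0.75,"delta_pos":[-4.2,0,-0.35],"rot":[0,0,0]},{"jaw":-0.75,"delta_pos":[-4.8,0,-0.4],"rot":[0,0,0]},{"jaw":-0.75,"delta_pos":[-5.4,0,-0.45],"rot":[0,0,0]},{"jaw":-0.75,"delta_pos":[-6,0,-0.5],"rot":[0,0,0]},{"jaw":-0.75,"delta_pos":[-6.5,0,-0.5],"rot":[0,0,0]},{"jaw":-0.75,"delta_pos":[-6.5,0,-0.5],"rot":[0,0,0]}]'
python3 -m handwheel '[{"jaw":-0.75,"delta_pos":[2,0,0],"rot":[0,0,0]},{"jaw":-0.75,"delta_pos":[6,0,0],"rot":[0,0,0]},{"jaw":-0.75,"delta_pos":[10,0,-3],"rot":[0,0,0]},{"jaw":-0.75,"delta_pos":[14,0,-6],"rot":[0,0,0]},{"jaw":-0.75,"delta_pos":[18,0,-6],"rot":[0,0,0]},{"jaw":-0.75,"delta_pos":[18,0,-6],"rot":[0,0,0]},{"jaw":-0.75,"delta_pos":[18,0,-6],"rot":[0,0,0]},{"jaw":-0.75,"delta_pos":[18,0,-6],"rot":[0,0,0]}]'
python3 - <<'E'
from h import *
t=eyes.read_camera("top");cv2.imwrite("pics/t6.png",t[:,:,::-1])
for th in(80,100): boxrep(t,(302,185,330,212),th)
crop("top",t,235,130,360,225,6,"pics/c6.png")
E
```

```text
time: 8.42
tool_pos: [0.4987, -0.1383, 0.1009]
ee_rot: [-1.131, 1.324, -1.324]
wrist_force: [-0.8, -1.1, -0.3]
opening: 0.125
time: 9.42
tool_pos: [0.5039, -0.0722, 0.1008]
ee_rot: [-1.132, 1.323, -1.322]
wrist_force: [-0.6, 0.1, -0.5]
opening: 0.127
time: 10.08
tool_pos: [0.4164, -0.2425, 0.1008]
ee_rot: [-1.129, 1.326, -1.325]
wrist_force: [-0.2, 0.6, -0.4]
opening: 0.126
centre [510.6 -34.4] size [58.  51.1] heading 8.5 along -65.7 lateral -0.9
centre [510.7 -34.7] size [59.4 52.7] heading 8.8 along -66.0 lateral -0.8
```

View pics/c6.png

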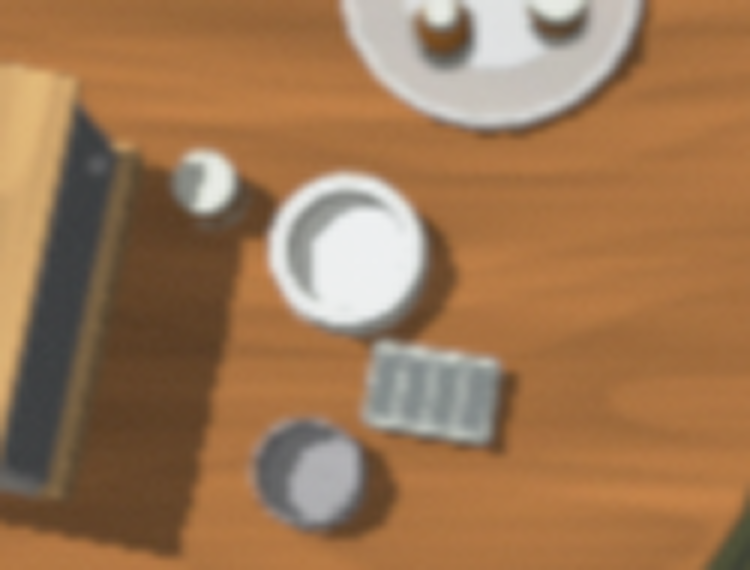

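The box lies squarely before the gap, with crop corners about (375,340), (500,358), (490,443), (363,428). My region of interest had clipped it, so I'll measure from the corners and with a wider one.

```bash
python3 - <<'E'
from h import *
t=cv2.imread("pics/t6.png")[:,:,::-1].copy()
w=cast("top",[tp(375,340),tp(500,358),tp(490,443),tp(363,428)],.042)[:,:2]*1000
c=w.mean(0);q=c-[521.6,30.4];print(np.round(c,1),"along",q@[.154,.988],"lat",q@[.988,-.154],"lat each",((w-[521.6,30.4])@[.988,-.154]).round(1))
boxrep(t,(294,186,330,212),80)
goto(c[0]/1000-.154*.058,c[1]/1000-.988*.058,.101,8.9)
E
```

```text
[511.8 -26.1] along -57.37449713501719 lat -0.9714382938634583 lat each [ 22.6  23.7 -23.6 -26.6]
centre [512.5 -26.5] size [75.  52.4] heading 9.6 along -57.6 lateral -0.3
delta cm [-1.697e+01 -1.000e-02  6.040e+00] rot [ 0.    -0.002 -0.001]
```

On line to within 1 mm, at about 9°. Now through the gap.

```bash
python3 -m handwheel '[{"jaw":-0.75,"delta_pos":[-4,0,4],"rot":[0,0,0]},{"jaw":-0.75,"delta_pos":[-8,0,6.1],"rot":[0,0,0]},{"jaw":-0.75,"delta_pos":[-12,0,6.1],"rot":[0,0,0]},{"jaw":-0.75,"delta_pos":[-15.5,0,6.1],"rot":[0,0,0]},{"jaw":-0.75,"delta_pos":[-17,0,6.1],"rot":[0,0,0]},{"jaw":-0.75,"delta_pos":[-17,0,6.1],"rot":[0,0,0]},{"jaw":-0.75,"delta_pos":[-17.5,0,6.1],"rot":[0,0,0]},{"jaw":-0.75,"delta_pos":[-18,0,6.1],"rot":[0,0,0]},{"jaw":-0.75,"delta_pos":[-18.2,0,6.1],"rot":[0,0,0]},{"jaw":-0.75,"delta_pos":[-18.2,0,6.1],"rot":[0,0,0]}]'
python3 -m handwheel '[{"jaw":-0.75,"delta_pos":[-0.5,0,0],"rot":[0,0,0]},{"jaw":-0.75,"delta_pos":[-1,0,0],"rot":[0,0,0]},{"jaw":-0.75,"delta_pos":[-1.5,0,0],"rot":[0,0,0]},{"jaw":-0.75,"delta_pos":[-2,0,0],"rot":[0,0,0]},{"jaw":-0.75,"delta_pos":[-2.5,0,0],"rot":[0,0,0]},{"jaw":-0.75,"delta_pos":[-3,0,0],"rot":[0,0,0]},{"jaw":-0.75,"delta_pos":[-3.5,0,0],"rot":[0,0,0]},{"jaw":-0.75,"delta_pos":[-4,0,0],"rot":[0,0,0]},{"jaw":-0.75,"delta_pos":[-4.5,0,0],"rot":[0,0,0]},{"jaw":-0.75,"delta_pos":[-5,0,0],"rot":[0,0,0]},{"jaw":-0.75,"delta_pos":[-5,0,0],"rot":[0,0,0]}]'
python3 - <<'E'
from h import *
p=get_obs()["tool_pos"][:2]*1000-[521.6,30.4];print("tcp along",p@[.154,.988],"lat",p@[.988,-.154])
s=eyes.read_camera("side");crop("side",s,235,120,345,210,6,"pics/s7.png")
E
```

```text
time: 10.97
tool_pos: [0.5052, -0.0716, 0.1009]
ee_rot: [-1.131, 1.323, -1.323]
wrist_force: [0.5, -0.3, -0.7]
opening: 0.124
time: 11.88
tool_pos: [0.5132, -0.0211, 0.1009]
ee_rot: [-1.131, 1.323, -1.322]
wrist_force: [0.3, -0.5, -0.8]
opening: 0.127
tcp along -52.21988313293197 lat -0.3873171946123284
```

View pics/s7.png

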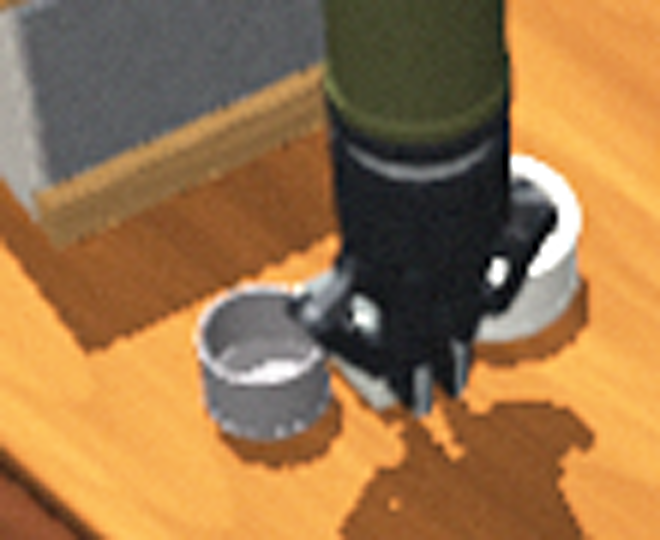

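The box is in the gap with nothing touching, and the fingers are clear. Before the fingers follow it through, I'll check the height of the protruding knuckle, crop px (295–350, 300–340), against the 58 mm cup rim.

```bash
python3 - <<'E'
from h import *
d=np.array([.154,.988]);n=np.array([.988,-.154])
for U,V in((290,305),(310,330),(345,355),(385,390),(415,412)):
    uv=[235+U/6,120+V/6]
    out=[]
    a=cast("side",uv,0)[0];b=cast("side",uv,.2)[0]
    for al in(-63,-52,-41):
        f=lambda P:(P[:2]*1000-[521.6,30.4])@d-al
        k=f(a)/(f(a)-f(b));P=a+k*(b-a);out.append((al,round((P[:2]*1000-[521.6,30.4])@n,0),round(P[2]*1000,0)))
    print((U,V),out)
E
```

```text
(290, 305) [(-63, np.float64(-73.0), np.float64(147.0)), (-52, np.float64(-67.0), np.float64(133.0)), (-41, np.float64(-61.0), np.float64(119.0))]
(310, 330) [(-63, np.float64(-64.0), np.float64(126.0)), (-52, np.float64(-58.0), np.float64(111.0)), (-41, np.float64(-52.0), np.float64(96.0))]
(345, 355) [(-63, np.float64(-48.0), np.float64(98.0)), (-52, np.float64(-42.0), np.float64(83.0)), (-41, np.float64(-36.0), np.float64(68.0))]
(385, 390) [(-63, np.float64(-30.0), np.float64(61.0)), (-52, np.float64(-23.0), np.float64(46.0)), (-41, np.float64(-16.0), np.float64(30.0))]
(415, 412) [(-63, np.float64(-14.0), np.float64(35.0)), (-52, np.float64(-8.0), np.float64(19.0)), (-41, np.float64(-1.0), np.float64(3.0))]
```

The finger outline at rim height, 58 mm, is about 28 mm from the centre against 26 mm free, which is too tight. I'll back off a little, shut the fingers (−5 mm each side) and raise the tool 4 mm, still on the box's end, before following through.

```bash
python3 -m handwheel '[{"jaw":-0.75,"delta_pos":[0.5,0,0],"rot":[0,0,0]},{"jaw":-1,"delta_pos":[0.8,-0.4,0],"rot":[0,0,0]},{"jaw":-1,"delta_pos":[0.8,-0.4,0.04],"rot":[0,0,0]},{"jaw":-1,"delta_pos":[0.8,-0.4,0.04],"rot":[0,0,0]},{"jaw":-1,"delta_pos":[0.8,-0.4,0.04],"rot":[0,0,0]},{"jaw":-1,"delta_pos":[0.4,-0.4,0.04],"rot":[0,0,0]},{"jaw":-1,"delta_pos":[0,-0.4,0.04],"rot":[0,0,0]},{"jaw":-1,"delta_pos":[-0.4,-0.4,0.04],"rot":[0,0,0]},{"jaw":-1,"delta_pos":[-0.8,-0.4,0.04],"rot":[0,0,0]},{"jaw":-1,"delta_pos":[-1.2,-0.4,0.04],"rot":[0,0,0]},{"jaw":-1,"delta_pos":[-1.5,-0.4,0.04],"rot":[0,0,0]},{"jaw":-1,"delta_pos":[-1.5,-0.4,0.04],"rot":[0,0,0]}]'
python3 -m handwheel '[{"jaw":-1,"delta_pos":[-0.3,0,0],"rot":[0,0,0]},{"jaw":-1,"delta_pos":[-0.6,0,0],"rot":[0,0,0]},{"jaw":-1,"delta_pos":[-0.9,0,0],"rot":[0,0,0]},{"jaw":-1,"delta_pos":[-1.2,0,0],"rot":[0,0,0]},{"jaw":-1,"delta_pos":[-1.5,0,0],"rot":[0,0,0]},{"jaw":-1,"delta_pos":[-1.5,0,0],"rot":[0,0,0]}]'
python3 - <<'E'
from h import *
p=get_obs()["tool_pos"][:2]*1000-[521.6,30.4];print("tcp along",p@[.154,.988],"lat",p@[.988,-.154])
E
```

```text
time: 12.93
tool_pos: [0.5159, -0.0066, 0.1049]
ee_rot: [-1.131, 1.323, -1.322]
wrist_force: [0.3, 0.5, -0.2]
opening: 0.001
time: 13.43
tool_pos: [0.5182, 0.008, 0.1049]
ee_rot: [-1.131, 1.323, -1.323]
wrist_force: [-1.2, 0.1, -1.0]
opening: 0.002
tcp along -22.662555210918942 lat 0.1153500927000217
```

```bash
python3 -m handwheel '[{"jaw":-1,"delta_pos":[-0.4,0,0],"rot":[0,0,0]},{"jaw":-1,"delta_pos":[-0.8,0,0],"rot":[0,0,0]},{"jaw":-1,"delta_pos":[-1.2,0,0],"rot":[0,0,0]},{"jaw":-1,"delta_pos":[-1.6,0,0],"rot":[0,0,0]},{"jaw":-1,"delta_pos":[-2,0,0],"rot":[0,0,0]},{"jaw":-1,"delta_pos":[-2.4,0,0],"rot":[0,0,0]},{"jaw":-1,"delta_pos":[-2.8,0,0],"rot":[0,0,0]},{"jaw":-1,"delta_pos":[-2.8,0,0],"rot":[0,0,0]}]'
python3 -m handwheel '[{"jaw":-1,"delta_pos":[-0.4,0,0],"rot":[0,0,0]},{"jaw":-1,"delta_pos":[-0.8,0,0],"rot":[0,0,0]},{"jaw":-1,"delta_pos":[-1.2,0,0],"rot":[0,0,0]},{"jaw":-1,"delta_pos":[-1.6,0,0],"rot":[0,0,0]},{"jaw":-1,"delta_pos":[-2,0,0],"rot":[0,0,0]},{"jaw":-1,"delta_pos":[-2.4,0,0],"rot":[0,0,0]},{"jaw":-1,"delta_pos":[-2.8,0,0],"rot":[0,0,0]},{"jaw":-1,"delta_pos":[-2.8,0,0],"rot":[0,0,0]}]'
python3 - <<'E'
from h import *
p=get_obs()["tool_pos"][:2]*1000-[521.6,30.4];print("tcp along",p@[.154,.988],"lat",p@[.988,-.154])
s=eyes.read_camera("side");crop("side",s,225,110,345,200,6,"pics/s8.png")
E
```

```text
time: 14.1
tool_pos: [0.5227, 0.0359, 0.1049]
ee_rot: [-1.131, 1.323, -1.323]
wrist_force: [-0.1, 0.3, 0.2]
opening: -0.003
time: 14.77
tool_pos: [0.527, 0.0635, 0.1049]
ee_rot: [-1.131, 1.323, -1.323]
wrist_force: [0.2, 0.3, 0.3]
opening: 0.004
tcp along 33.583559509924086 lat 0.25965675048211384
```

View pics/s8.png

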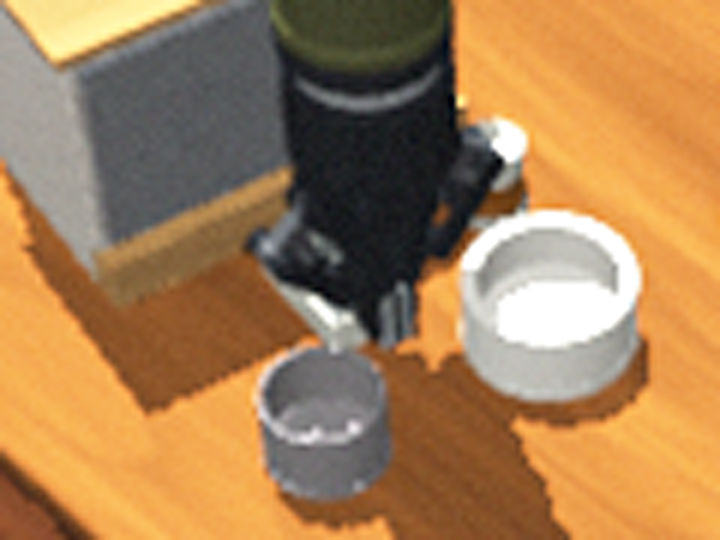

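The box is through, aligned, with the plinth just ahead, and the jar is untouched behind the knuckle. Now the slow approach, watching the force.

```bash
python3 -m handwheel '[{"jaw":-1,"delta_pos":[-0.2,0,0],"rot":[0,0,0]},{"jaw":-1,"delta_pos":[-0.4,0,0],"rot":[0,0,0]},{"jaw":-1,"delta_pos":[-0.6,0,0],"rot":[0,0,0]},{"jaw":-1,"delta_pos":[-0.8,0,0],"rot":[0,0,0]},{"jaw":-1,"delta_pos":[-0.8,0,0],"rot":[0,0,0]},{"jaw":-1,"delta_pos":[-0.8,0,0],"rot":[0,0,0]}]'
for i in 1; do python3 -m handwheel '[{"jaw":-1,"delta_pos":[-0.1,0,0],"rot":[0,0,0]},{"jaw":-1,"delta_pos":[-0.2,0,0],"rot":[0,0,0]},{"jaw":-1,"delta_pos":[-0.2,0,0],"rot":[0,0,0]}]'; done
python3 -m handwheel '[{"jaw":-1,"delta_pos":[-0.1,0,0],"rot":[0,0,0]},{"jaw":-1,"delta_pos":[-0.2,0,0],"rot":[0,0,0]},{"jaw":-1,"delta_pos":[-0.2,0,0],"rot":[0,0,0]}]'
```

```text
time: 15.32
tool_pos: [0.5281, 0.0708, 0.1049]
ee_rot: [-1.131, 1.323, -1.323]
wrist_force: [-0.2, 0.1, -0.5]
opening: -0.002
time: 15.57
tool_pos: [0.5284, 0.0727, 0.1049]
ee_rot: [-1.131, 1.323, -1.323]
wrist_force: [-0.1, -0.4, -0.4]
opening: 0.001
time: 15.82
tool_pos: [0.5287, 0.0747, 0.1049]
ee_rot: [-1.131, 1.323, -1.323]
wrist_force: [0.1, -0.0, -0.0]
opening: -0.001
```

```bash
python3 -m handwheel '[{"jaw":-1,"delta_pos":[-0.1,0,0],"rot":[0,0,0]},{"jaw":-1,"delta_pos":[-0.2,0,0],"rot":[0,0,0]},{"jaw":-1,"delta_pos":[-0.2,0,0],"rot":[0,0,0]}]'
python3 -m handwheel '[{"jaw":-1,"delta_pos":[-0.1,0,0],"rot":[0,0,0]},{"jaw":-1,"delta_pos":[-0.2,0,0],"rot":[0,0,0]},{"jaw":-1,"delta_pos":[-0.2,0,0],"rot":[0,0,0]}]'
```

```text
time: 16.07
tool_pos: [0.529, 0.0767, 0.1049]
ee_rot: [-1.131, 1.323, -1.323]
wrist_force: [1.1, 0.5, 0.1]
opening: 0.003
time: 16.32
tool_pos: [0.5289, 0.078, 0.1049]
ee_rot: [-1.133, 1.323, -1.323]
wrist_force: [-1.6, -4.8, 1.5]
opening: 0.002
```

Contact, at −4.8 N. One more small press will seat it flat; then I'll back off the way I came and check.

```bash
python3 -m handwheel '[{"jaw":-1,"delta_pos":[-0.1,0,0],"rot":[0,0,0]},{"jaw":-1,"delta_pos":[-0.15,0,0],"rot":[0,0,0]},{"jaw":-1,"delta_pos":[-0.15,0,0],"rot":[0,0,0]},{"jaw":-1,"delta_pos":[-0.15,0,0],"rot":[0,0,0]}]'
python3 -m handwheel '[{"jaw":-1,"delta_pos":[0.3,0,0],"rot":[0,0,0]},{"jaw":-1,"delta_pos":[1,0,0],"rot":[0,0,0]},{"jaw":-1,"delta_pos":[3,0,0],"rot":[0,0,0]},{"jaw":-1,"delta_pos":[6,0,0],"rot":[0,0,0]},{"jaw":-1,"delta_pos":[10,0,0],"rot":[0,0,0]},{"jaw":-1,"delta_pos":[14,0,0],"rot":[0,0,0]},{"jaw":-1,"delta_pos":[18,0,0],"rot":[0,0,0]},{"jaw":-1,"delta_pos":[22,0,-3],"rot":[0,0,0]},{"jaw":-1,"delta_pos":[26,0,-3],"rot":[0,0,0]},{"jaw":-1,"delta_pos":[30,0,-3],"rot":[0,0,0]},{"jaw":-1,"delta_pos":[30,0,-3],"rot":[0,0,0]},{"jaw":-1,"delta_pos":[30,0,-3],"rot":[0,0,0]}]'
python3 - <<'E'
from h import *
t=eyes.read_camera("top");s=eyes.read_camera("side");cv2.imwrite("pics/t9.png",t[:,:,::-1]);cv2.imwrite("pics/s9.png",s[:,:,::-1])
A=cv2.resize(t[135:225,235:320],(425,450),interpolation=cv2.INTER_CUBIC);B=cv2.resize(s[110:200,215:290],(375,450),interpolation=cv2.INTER_CUBIC)
cv2.imwrite("pics/p9.png",np.hstack([A,B])[:,:,::-1])
E
```

```text
time: 16.65
tool_pos: [0.5285, 0.0784, 0.1049]
ee_rot: [-1.136, 1.322, -1.324]
wrist_force: [-2.8, -9.0, 3.6]
opening: -0.002
time: 17.65
tool_pos: [0.4535, -0.2146, 0.1052]
ee_rot: [-1.127, 1.325, -1.329]
wrist_force: [-1.1, -0.2, 0.9]
opening: -0.002
```

View pics/p9.png

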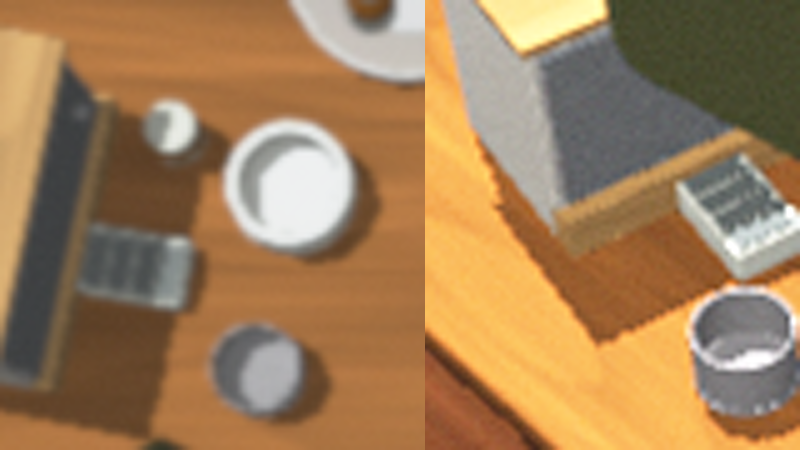

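It looks seated. I'll measure the box heading against the plinth face to check that it lies flat.

```bash
python3 - <<'E'
from h import *
t=cv2.imread("pics/t9.png")[:,:,::-1]
hsv=cv2.cvtColor(t,cv2.COLOR_RGB2HSV)
print(hsv[178:200:2,248:278:2,1])
for th in(70,90,110): boxrep(t,(251,175,280,204),th)
# sub-pixel edge lines: saturation crossings
def line(n,sc,fixedrows,x0,x1,img,ch,z,thr,rise):
    pts=[]
    for v in fixedrows:
        p=img[v,x0:x1].astype(float) if ch is None else ch[v,x0:x1].astype(float)
        for i in range(len(p)-1):
            if (p[i]<thr<=p[i+1]) if rise else (p[i]>=thr>p[i+1]):
                pts.append((x0+i+(thr-p[i])/(p[i+1]-p[i]),v));break
    w=cast(n,pts,z)[:,:2]*1000; k=np.polyfit(w[:,0],w[:,1],1)
    print(sc,"heading",round(-np.degrees(np.arctan(k[0])),2),"rms",round(np.std(w[:,1]-np.polyval(k,w[:,0])),2),"y at 540:",round(np.polyval(k,540),1),len(pts))
S=hsv[:,:,1]; g=cv2.cvtColor(t,cv2.COLOR_RGB2GRAY)
line("top","box rear",range(184,195),266,280,t,S,.042,90,True)
for r in (160,170,187,192,200,208): print(r,[int(x) for x in g[r,240:262]],[int(x) for x in S[r,240:262]])
E
```

```text
[[  4  97 108 118 139 148 148 150 148 151 149 154 148 158 157]
 [ 21 106  70  18  42  62  74 102 122 137 146 146 147 159 156]
 [ 44 110  51   9  11  11   7  12  14  24  30  30  65 152 155]
 [ 69 107  34  13  12  16   9  11  12  11  10   9  11 123 156]
 [ 89  99  15  16  11   9  12  11  13   8  11  14   8 107 156]
 [ 98  92   3  13  11  13  12   9  13   8  11  14  15 115 154]
 [109  66   9   9   8  10   8   9  16  12  15  12  29 141 154]
 [112  43  12  10   7   9   5  12  12  12  14   9  46 146 155]
 [112 114  94  67  45  25  19  13   9  11   8   7  67 155 156]
 [114 126 151 156 151 142 128 105  83  40  24  23 113 155 158]
 [116 132 151 146 151 151 153 150 153 143 146 150 159 158 160]]
centre [534.6 122.9] size [75.4 51.6] heading 8.1 along 93.4 lateral -1.4
centre [534.7 122.9] size [77.9 53.3] heading 8.4 along 93.4 lateral -1.3
centre [535.2 123.8] size [81.7 54.8] heading 9.7 along 94.4 lateral -0.9
box rear heading 7.03 rms 0.64 y at 540: 83.8 11
160 [170, 171, 169, 157, 124, 88, 68, 63, 63, 63, 62, 66, 67, 77, 91, 100, 90, 77, 72, 74, 75, 75] [121, 121, 121, 116, 100, 51, 4, 8, 
[... 310 characters left out ...]
, 83, 78, 78, 83, 91, 90, 82, 78, 85, 96] [0, 12, 8, 15, 12, 12, 0, 53, 92, 111, 98, 49, 9, 13, 10, 12, 11, 8, 12, 13, 9, 8]
192 [65, 64, 65, 64, 64, 67, 78, 91, 99, 96, 101, 109, 105, 102, 101, 105, 102, 92, 87, 92, 99, 98] [8, 8, 15, 15, 12, 8, 54, 98, 112, 93, 43, 14, 12, 10, 10, 10, 7, 8, 9, 8, 5, 10]
200 [65, 64, 64, 66, 72, 88, 98, 92, 80, 72, 70, 70, 69, 69, 69, 70, 70, 69, 71, 71, 70, 72] [12, 15, 8, 4, 31, 86, 108, 114, 116, 126, 137, 144, 150, 145, 146, 151, 154, 151, 146, 148, 149, 144]
208 [69, 67, 70, 85, 96, 97, 87, 77, 77, 79, 77, 79, 79, 79, 77, 78, 76, 77, 77, 76, 76, 75] [7, 8, 18, 76, 103, 116, 114, 123, 137, 148, 154, 151, 151, 151, 151, 147, 153, 150, 151, 148, 151, 148]
```

```bash
python3 - <<'E'
from h import *
t=cv2.imread("pics/t9.png")[:,:,::-1]; S=cv2.cvtColor(t,cv2.COLOR_RGB2HSV)[:,:,1].astype(float)
def first(p,thr,rise):
    for i in range(len(p)-1):
        if (p[i]<thr<=p[i+1]) if rise else (p[i]>=thr>p[i+1]): return i+(thr-p[i])/(p[i+1]-p[i])
def fit(name,pts,z,along):
    w=cast("top",pts,z)[:,:2]*1000
    d=cv2.fitLine(w.astype(np.float32),cv2.DIST_HUBER,0,.01,.01).ravel()
    a=np.degrees(np.arctan2(d[0],d[1])) if along else np.degrees(np.arctan2(-d[1],d[0]))
    print(name,round((a+90)%180-90,2),np.round(d[2:],1),len(pts))
pl=[]
for v in range(158,206):
    p=S[v,236:262]; i=int(np.argmin(np.where(np.arange(26)<26,p,999)[:14])); f=first(p[i:],60,True)
    if f is not None: pl.append((236+i+f,v))
fit("plinth back edge",pl,.048,False)
fr=[(247+first(S[v,247:258],60,False),v) for v in range(184,194) if first(S[v,247:258],60,False) is not None]; fit("box front",fr,.042,False)
re=[(262+first(S[v,262:280],80,True),v) for v in range(185,194)]; fit("box rear",re,.042,False)
up=[(u,188-first(S[188:170:-1,u],80,True)) for u in range(255,270)]; fit("box +x side",up,.042,True)
lo=[(u,188+first(S[188:206,u],80,True)) for u in range(255,270)]; fit("box -x side",lo,.042,True)
E
```

```text
plinth back edge 10.3 [555.2 166.7] 48
box front 9.92 [533.4 160.2] 10
box rear 8.66 [531.1  85.2] 9
box +x side 9.35 [560.  122.5] 15
box -x side 10.16 [508.8 122.1] 15
```

Box edges read 9 to 10° and the plinth about 10.3°, so it is flat to within about 1°, roughly the measuring error. The flat tool face could itself have held it half a degree off. I'll re-press gently at a single point: with the tool turned about 15°, one finger corner bears on the end and the box can seat itself on the plinth.

```bash
python3 -c "
from h import *
goto(.5124,-.0289,.105,8.9);goto(.5216+.00385,.0304+.0247,.105,8.9)"
```

```text
delta cm [-18.96  -0.     2.98] rot [ 0.    -0.002 -0.001]
delta cm [-2.746e+01  1.000e-02  2.950e+00] rot [ 0.    -0.002 -0.001]
```

```bash
python3 -m handwheel '[{"jaw":-1,"delta_pos":[-4,0,2.9],"rot":[0,0,0]},{"jaw":-1,"delta_pos":[-8,0,2.9],"rot":[0,0,0]},{"jaw":-1,"delta_pos":[-12,0,2.9],"rot":[0,0,0]},{"jaw":-1,"delta_pos":[-15,0,2.9],"rot":[0,0,0]},{"jaw":-1,"delta_pos":[-18,0,2.9],"rot":[0,0,0]},{"jaw":-1,"delta_pos":[-21,0,2.9],"rot":[0,0,0]},{"jaw":-1,"delta_pos":[-24,0,2.9],"rot":[0,0,0]},{"jaw":-1,"delta_pos":[-27,0,2.9],"rot":[0,0,0]},{"jaw":-1,"delta_pos":[-28,0,2.9],"rot":[0,0.1,0]},{"jaw":-1,"delta_pos":[-28.2,0,2.9],"rot":[0,0.2,0]},{"jaw":-1,"delta_pos":[-28.2,0,2.9],"rot":[0,0.26,0]},{"jaw":-1,"delta_pos":[-28.2,0,2.9],"rot":[0,0.26,0]}]'; python3 - <<'E'
from h import *
p=get_obs()["tool_pos"][:2]*1000-[521.6,30.4];print("tcp along",p@[.154,.988],"lat",p@[.988,-.154])
goto(*(np.array([521.6,30.4])+44*np.array([.154,.988]))/1000,.105,23.8)
E
```

```text
time: 18.75
tool_pos: [0.5248, 0.0653, 0.1047]
ee_rot: [-0.985, 1.508, -1.506]
wrist_force: [-0.8, -0.3, -0.3]
opening: -0.001
tcp along 34.938037306734635 lat -2.2016482694948456
delta cm [-0.93 -0.03 -0.02] rot [ 0.001  0.002 -0.   ]
```

```bash
python3 -m handwheel '[{"jaw":-1,"delta_pos":[-0.3,0,0],"rot":[0,0,0]},{"jaw":-1,"delta_pos":[-0.6,0,0],"rot":[0,0,0]},{"jaw":-1,"delta_pos":[-0.9,0,0],"rot":[0,0,0]},{"jaw":-1,"delta_pos":[-0.9,0,0],"rot":[0,0,0]}]'
python3 -m handwheel '[{"jaw":-1,"delta_pos":[-0.1,0,-0.03],"rot":[0,0,0]},{"jaw":-1,"delta_pos":[-0.1,0,-0.03],"rot":[0,0,0]},{"jaw":-1,"delta_pos":[-0.1,0,-0.03],"rot":[0,0,0]}]'
```

```text
time: 19.08
tool_pos: [0.5298, 0.0713, 0.105]
ee_rot: [-0.983, 1.508, -1.508]
wrist_force: [0.4, 0.3, 0.3]
opening: 0.001
time: 19.33
tool_pos: [0.5294, 0.0714, 0.1049]
ee_rot: [-0.983, 1.509, -1.509]
wrist_force: [0.1, 1.0, 0.0]
opening: -0.001
```

```bash
python3 -m handwheel '[{"jaw":-1,"delta_pos":[-0.1,0,-0.03],"rot":[0,0,0]},{"jaw":-1,"delta_pos":[-0.1,0,-0.03],"rot":[0,0,0]},{"jaw":-1,"delta_pos":[-0.1,0,-0.03],"rot":[0,0,0]}]'
```

```text
time: 19.58
tool_pos: [0.5296, 0.0726, 0.1049]
ee_rot: [-0.983, 1.509, -1.509]
wrist_force: [0.1, -0.6, -0.6]
opening: 0.001
```

```bash
python3 -m handwheel '[{"jaw":-1,"delta_pos":[-0.1,0,-0.03],"rot":[0,0,0]},{"jaw":-1,"delta_pos":[-0.2,0,-0.06],"rot":[0,0,0]},{"jaw":-1,"delta_pos":[-0.2,0,-0.06],"rot":[0,0,0]},{"jaw":-1,"delta_pos":[-0.2,0,-0.06],"rot":[0,0,0]}]'
python3 -m handwheel '[{"jaw":-1,"delta_pos":[-0.1,0,-0.03],"rot":[0,0,0]},{"jaw":-1,"delta_pos":[-0.1,0,-0.03],"rot":[0,0,0]},{"jaw":-1,"delta_pos":[-0.1,0,-0.03],"rot":[0,0,0]}]'
```

```text
time: 19.92
tool_pos: [0.5299, 0.0748, 0.1049]
ee_rot: [-0.983, 1.509, -1.509]
wrist_force: [0.3, 0.2, -0.9]
opening: 0.0
time: 20.17
tool_pos: [0.53, 0.0758, 0.1049]
ee_rot: [-0.983, 1.509, -1.509]
wrist_force: [0.2, -0.2, 0.1]
opening: -0.0
```

```bash
python3 -m handwheel '[{"jaw":-1,"delta_pos":[-0.1,0,-0.03],"rot":[0,0,0]},{"jaw":-1,"delta_pos":[-0.1,0,-0.03],"rot":[0,0,0]},{"jaw":-1,"delta_pos":[-0.1,0,-0.03],"rot":[0,0,0]}]'
python3 -m handwheel '[{"jaw":-1,"delta_pos":[-0.1,0,-0.03],"rot":[0,0,0]},{"jaw":-1,"delta_pos":[-0.1,0,-0.03],"rot":[0,0,0]},{"jaw":-1,"delta_pos":[-0.1,0,-0.03],"rot":[0,0,0]}]'
```

```text
time: 20.42
tool_pos: [0.53, 0.0767, 0.1049]
ee_rot: [-0.983, 1.509, -1.509]
wrist_force: [-0.6, -0.6, -0.8]
opening: -0.003
time: 20.67
tool_pos: [0.5298, 0.0773, 0.1048]
ee_rot: [-0.985, 1.509, -1.509]
wrist_force: [-1.8, -5.7, 1.9]
opening: 0.001
```

Pressed at −5.7 N from a single point, so it is seated. I'll back out, turn the tool back, and take a last numeric check.

```bash
python3 -m handwheel '[{"jaw":-1,"delta_pos":[0.5,0,0.14],"rot":[0,0,0]},{"jaw":-1,"delta_pos":[1.3,0,0.35],"rot":[0,0,0]},{"jaw":-1,"delta_pos":[1.3,0,0.35],"rot":[0,-0.1,0]},{"jaw":-1,"delta_pos":[1.6,0,0.42],"rot":[0,-0.2,0]},{"jaw":-1,"delta_pos":[1.6,0,0.42],"rot":[0,-0.26,0]},{"jaw":-1,"delta_pos":[1.6,0,0.42],"rot":[0,-0.26,0]}]'
python3 -m handwheel '[{"jaw":-1,"delta_pos":[3,0,0],"rot":[0,0,0]},{"jaw":-1,"delta_pos":[6,0,0],"rot":[0,0,0]},{"jaw":-1,"delta_pos":[10,0,0],"rot":[0,0,0]},{"jaw":-1,"delta_pos":[14,0,0],"rot":[0,0,0]},{"jaw":-1,"delta_pos":[18,0,0],"rot":[0,0,0]},{"jaw":-1,"delta_pos":[22,-1,-3],"rot":[0,0,0]},{"jaw":-1,"delta_pos":[26,-2,-3],"rot":[0,0,0]},{"jaw":-1,"delta_pos":[28,-3,-3],"rot":[0,0,0]},{"jaw":-1,"delta_pos":[28,-3,-3],"rot":[0,0,0]},{"jaw":-1,"delta_pos":[28,-3,-3],"rot":[0,0,0]},{"jaw":-1,"delta_pos":[28,-3,-3],"rot":[0,0,0]}]'
python3 - <<'E'
from h import *
t=eyes.read_camera("top");s=eyes.read_camera("side")
for th in(70,90): boxrep(t,(251,175,280,204),th)
a=cv2.imread("pics/top0.png")[:,:,::-1]; b=t
d=cv2.absdiff(a,b).max(2)
for n,(x0,y0,x1,y1) in dict(jar=(262,153,276,168),susan=(290,102,344,150),mortar=(278,158,308,188),pestle=(163,218,203,235),cutter=(415,147,432,175),spoon=(412,188,432,234)).items(): print(n,"px changed",int((d[y0:y1,x0:x1]>40).sum()))
A=cv2.resize(t[135:225,235:320],(425,450),interpolation=cv2.INTER_CUBIC);B=cv2.resize(s[110:200,215:290],(375,450),interpolation=cv2.INTER_CUBIC)
cv2.imwrite("pics/p10.png",np.hstack([A,B])[:,:,::-1])
E
```

```text
time: 21.17
tool_pos: [0.528, 0.0612, 0.105]
ee_rot: [-1.131, 1.323, -1.323]
wrist_force: [0.5, -0.8, 0.6]
opening: -0.001
time: 22.08
tool_pos: [0.4544, -0.2103, 0.1349]
ee_rot: [-1.13, 1.325, -1.324]
wrist_force: [-1.1, 0.4, -0.9]
opening: 0.002
centre [534.2 123.2] size [76.1 51.9] heading 8.4 along 93.7 lateral -1.8
centre [534.3 123.1] size [77.9 53.5] heading 8.6 along 93.5 lateral -1.8
jar px changed 0
susan px changed 0
mortar px changed 0
pestle px changed 0
cutter px changed 0
spoon px changed 168
```

```bash
python3 - <<'E'
from h import *
a=cv2.imread("pics/top0.png")[:,:,::-1]; t=eyes.read_camera("top")
d=cv2.absdiff(a,t).max(2)[188:234,412:432]>40; v,u=np.nonzero(d); print("rows",v.min()+188,v.max()+188,"cols",u.min()+412,u.max()+412)
A=a[188:234,412:432][d];B=t[188:234,412:432][d]; print(A.mean(0),B.mean(0), np.median(B/np.maximum(A,1),axis=0))
m=~d; print("rest diff", np.abs(a[188:234,412:432][m].astype(int)-t[188:234,412:432][m]).mean())
E
```

```text
rows 219 233 cols 412 431
[167.20606061 124.75757576  89.32727273] [101.43030303  76.84242424  56.24848485] [0.59638554 0.61061947 0.6442953 ]
rest diff 3.0830022075055186
```

The change at the spoon is the arm's shadow: a uniform 0.6 dimming at the handle end, with the rest unchanged. Handing in.

```bash
python3 -c "
from h import *
print(order.sign_off())"
```

```text
the job is handed in; nothing more can be done
None
```

The white pill box went end first through the gap between mortar and cup and now rests against the plinth. It was only pushed, never gripped or lifted. I handed in at about 22 s.

**How it went:** I nudged it from the side and turned it onto the line with the fingers nearly shut. Inside the gap I backed off, shut the fingers and raised the tool 4 mm, so they would clear the cup and mortar. At the plinth I pressed it home twice, at 9 to 10 N with the flat tool face and then about 6 N at one point so it could seat itself. I then withdrew.

**Last checks:**
- **Position:** the box centre is about 93.5 mm beyond the line joining mortar and cup. That agrees with the plinth face estimated at about 128 mm, less half the box's length. It is less than 2 mm off the centre line.
- **Flatness against the plinth:** the checks disagree slightly. The box heading measured 8.5° by its outline after the second press, and 9 to 10° by its edges after the first. The plinth measured 8.5 to 10.3°. A 1° to 2° difference is within image resolution, so flatness rests mainly on the contact forces.
- **Other things:** the image areas of the jar, the bottles on the lazy susan, the mortar, pestle and cutter showed no change. The only change at the spoon was the arm's shadow on its handle end. I did not difference the cup's area, but no contact force showed on the way through.
- **Final picture not viewed:** I had used up the viewing limit, so the state after the second press was checked by numbers only.

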